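Unlock the vial carrier and hold its lift gate open

ROBOT

A 6-joint arm with a two-finger parallel gripper is mounted at the origin on a cart in front of the work surface, level with it; the furniture and walls round the work are solid. World frame = base frame: x ahead of the robot, y to its left, z up, the work surface at z = 0. Lengths are in mm, angles in rad, forces in N, time in s.
With the tool pointing down it reaches from about 275 to 750 mm from the base axis. Payload 10.2 kg.
Tool frame: the origin (TCP) lies on the centre line of the jaws, within the pads' length; the fingertips stand 19 mm ahead of it and the grasp point (between the pads) is the TCP; z points along the fingers, y is the line along which they close (so a half turn about z gives the same grasp; the last joint's range is limited). The gripper opens to 85 mm and grips with 20 to 120 N. Pads are 22 mm wide; open, the fingers measure 114 mm over their backs; the gripper's body (76 mm by 85 mm) begins 54 mm behind the grasp point. The pads swing forward as they close: fully open they stand 13 mm farther back than shut.
Start: joints at [-1.56, 0.313, 1.498, -0, 1.331, -0.223], TCP at [121.616, -510.726, 250.294] pointing down, gripper open.
Joint ranges: [-2.94, 2.94], [-0.97, 2.17], [0.19, 2.56], [-1.23, 4.37], [0.02, 3.11], [-2.88, 2.88]. Speed limits (rad/s): [2.39, 2.39, 3.01, 3.14, 3.14, 3.14].

INTERFACE

Orientations are given as a unit quaternion [w, x, y, z].
In Python, from rig import sense, capture, finish_job, regions_of, mark_of gives the robot as it stands.
- The arm moves only by the tool jog_arm, never from a script. Its argument "series" is text: rows parted by semicolons, each of 7 numbers parted by spaces: the shift along the tool's x, y, z in units of 0.4 m (1.0 is 0.4 m), then the turn, a rotation vector about the tool's x, y, z in units of pi/2 rad (1.0 is pi/2 rad), then the opening, from -1 (shut) to 1 (fully open). A call has 1 to 20 rows; each row is the pose to reach, as a shift and turn from the pose commanded when the call began, along the tool's axes at that moment; what a row does not reach only later rows make up. A row lasts 1/8 s, in which the tool goes at most 62.5 mm and 10.7 degrees, less where a joint would pass 70% of its speed; a pose out of reach is approached as far as the arm can. A call with a number of a shift or a turn outside -1 to 1 is refused whole. A call with a gripper value outside its range is refused whole. The fingers move at their own pace and stop on an object; "grip_force" is the grip in N (left out, the last holds). Time passes only in rows, so rows that repeat a pose let the fingers close. It gives the time, the measured TCP pose, the force, the opening and the grip force at its end, in the units of the state.
- sense(): the state, without advancing time (a new reading comes with each control period).
- capture(name): name is "scene" or "top" or "wrist"; returns a dict with "img" (384x512x3 uint8, red, green, blue), "intrinsics" (3x3 intrinsics, pixels), "R" (3x3) and "t" (3): a world point X has camera coordinates R X + t. Camera axes: x right, y down, z forward; pixel columns grow to the right and rows downward; lengths in mm; the calibration is good to about 2 mm. A picture is of the moment at which its call begins. There is no depth.
- finish_job(): hands the job in; it is judged then, once.
Trained networks look in a picture, given as the dict that the camera call returned (one of the last four; its "shot" number tells which), for a name from the list of things; names that differ only in an ending like _2 or _b are one class to them, and where a whole thing is asked for, a point or a joint stands for the part that bears it (a point fixed in the world has none). Each returns a list of dicts, best first, with "confidence" (0 to 1); they miss things now and then, are a little off and sometimes report something else, mostly with a low value. They report only what shows in the picture. A call takes as long as a camera call.
- regions_of(label, picture): "region" (384x512 bool, what is visible of it) and "point" ([row, column] in pixels, amid what is visible of it).
- mark_of(label, picture): "point" ([row, column] in pixels: a listed point, or the origin of a listed thing).
The state is a dict: "time_s": time; "joints": joint angles; "dq": joint speeds; "tau": joint torques, N m; "eef_pos": TCP position; "ee_rot": TCP orientation; "force": force on the tool from outside, world axes, zero at the start; "wrist_torque": the same for the moment, N m; "grip_width": opening from 0.0 (shut) to 1.0 (fully open); "grip_force": force on a finger pad.
Only numpy, scipy, OpenCV 4.12 (cv2) and the standard library are available. Lean on these libraries where they do the work, as an engineer would, in place of code of your own. Each camera call takes 0.05 s, during which the arm holds its last target. There are 200 camera calls.

TASK

Someone is about to take the vials out, so open the vial carrier's lift gate for them: turn the red lock knob a quarter turn clockwise to its stop, squeeze the yellow catch fully together, then the blue catch, and swing the gate up past its stiff detent until it stands nearly upright. The gate springs back, so finish while still holding it wide open and steady with the fingers. Do not force the gate or tip the vials, and leave the bottle, beaker, dish, stopper and foil ball around it where they stand.

Things in the scene. Friction and masses are not known exactly. Their poses are not given: they have to be found in the camera images.
- carrier: White vial carrier fixed to the bench, 80 (x) by 330 mm (y). Origin: underside, below the blue catch's middle; x away from the robot, y left along its length, z up; yaw about -0.1 to 0.1. Along y (mm): red knob -132, yellow catch -66, blue catch 0, gate bar 68, hinge 163. Housing top 49 mm high, slides on it to 58; nothing between blue catch and gate above 74. Vial tops under the gate: 61.
- knob_grip (a point): Grip point on the red knob's vertical axis, 85 mm above the bench; carrier frame (22, -132, 85) mm. The knob's grip is a red bar 40 mm long, 12 mm thick, from 66 to 98 mm above the bench; at joint value 0 its length lies along the carrier's x. It takes about 0.05 N m to turn.
- lock_knob (a joint): Turn of the red knob in rad: 0 locked, grows clockwise seen from above, 1.571 at its stop (free). It stays where it is left and starts between 0 and 0.15. Short of about 1.2 it blocks the yellow catch.
- yellow_squeeze (a point): Middle of the unsqueezed yellow catch, carrier frame (0, -66, 90) mm; does not move. Yellow tab (10 mm thick, 22 wide) on the robot's side, dark fixed ear (8 thick) on the far side; outer faces at carrier x -22 and +22, tops 100 mm above the bench. Squeezed fully, the tab has slid 12 mm along +x to the ear: outer faces 32 mm apart, their middle 6 mm farther to +x.
- yellow_catch (a joint): Slide of the yellow tab toward its ear in m: 0 as found, 0.012 fully squeezed. Friction about 3 N; it stays where it is left. Until it is squeezed the blue catch is blocked.
- blue_squeeze (a point): Middle of the unsqueezed blue catch, carrier frame (0, 0, 90) mm; does not move. Blue tab (10 mm thick, 24 wide) on the left (+y), dark fixed ear (8 thick) on the right; outer faces at carrier y +22 and -22, tops 100 mm above the bench. Squeezed fully, the tab has slid 12 mm along -y to the ear: outer faces 32 mm apart, their middle 6 mm farther to -y.
- blue_catch (a joint): Slide of the blue tab toward its ear in m: 0 as found (its tongue holds the gate's toe down), 0.012 fully squeezed. Friction about 3 N; it stays where it is left.
- gate_bar (a point): Middle of the steel bar at the gate's free end: round, 12 mm diameter, 56 mm long along the carrier's x; moves with the gate; shut it is at carrier (0, 68, 76) mm. The frame is open behind it for 55 mm between side rods at x -25 and +25, so a finger can go down on either side of it to 65 mm above the bench; the latch toe is at x 20 to 28 only.
- gate_hinge (a point): Middle of the gate's hinge axis, level and along the carrier's x; carrier frame (0, 163, 76) mm, does not move. The bar runs on a circle of 95 mm radius round it.
- gate (a joint): Gate angle in rad: 0 shut (level), grows as the bar swings up and over to +y, 1.5 at its stop (nearly upright). A detent resists between about 0.4 and 1.0 rad (up to 5 N at the bar); a gate let go beyond it springs back to about 0.95 rad. Gripped hard, the bar rubs as it turns between the fingers (some 20 N felt at 40 N grip; 25 N grip is enough). Holding it at 1.4 takes about 1 N.
- vial_1: Brown glass vial with a black cap, 22 mm diameter, 51 mm tall, loose in a pocket of the carrier; origin at its foot.
- vial_2: Clear glass vial with a white cap, same size, loose in another pocket.
- vial_3: Clear glass vial with a black cap, same size, loose in another pocket.
- beaker_50: Small glass beaker, 52 mm diameter, 62 mm tall, behind the carrier; origin at its foot. Bystander.
- bottle_250_a: Clear bottle with an orange cap, 70 mm diameter, 128 mm tall, between the two instruments; origin at its foot. Bystander.
- petri_dish: Shallow round dish, 59 mm diameter, 14 mm tall, left of the carrier; origin at its foot. Bystander.
- stopper_3: Yellow stopper, 37 mm diameter, 30 mm tall, at the left of the bench; origin at its foot. Bystander.
- foil_ball: Ball of foil, about 45 mm, at the left of the bench; origin at its underside. Bystander.

How it is judged:
By the outcome, as a careful person would: the job done as asked, in the order asked, and still so for the second after the job is handed in, while the arm keeps its last pose, push and grip.
It also fails if it takes over 61 s, if anything falls off the work surface, if the arm or the gripper's body presses on something with over 40 N, if the wrist force passes 120 N, or if a joint passes its speed limit or range.

## Working session

There is one attempt and no reset: what is moved stays moved. The work goes in short steps, Python scripts to look and compute and a tool call to move; the robot and the scene stay as the last step left them, time stands still between calls to the robot, and variables do not carry over. Pictures are saved under pics/ and viewed, at most 10 in all, crops included, and the job is handed in when it is done.

Besides the shell and the picture viewer there is one more tool, called after ">>>" by a JSON object that holds its "op" and its "data", one argument or row to a line. jog_arm: Moves the arm, as the interface text tells. Shifts and turns lie within -1 to 1; 1 stands for 0.4 m of shift or pi/2 rad of turn. Its arguments: {"type":"object","properties":{"series":{"type":"string"},"grip_force":{"type":"number"}},"required":["series"]}

```bash
ls; mkdir -p pics
cat > h.py <<'E'
import numpy as np, cv2
from rig import *
def ray(c,p):
    K=np.array(c["intrinsics"]);R=np.array(c["R"]);t=np.array(c["t"])
    d=R.T@np.linalg.inv(K)@np.array([p[1],p[0],1.]);return -R.T@t,d/np.linalg.norm(d)
def tri(obs):
    A=0;b=0
    for c,p in obs:
        o,d=ray(c,p);M=np.eye(3)-np.outer(d,d);A=A+M;b=b+M@o
    X=np.linalg.solve(A,b)
    return X,[round(float(np.linalg.norm((np.eye(3)-np.outer(d,d))@(X-o))),1) for o,d in [ray(*q) for q in obs]]
def atz(c,p,z):
    o,d=ray(c,p);return o+d*(z-o[2])/d[2]
E
cat > a.py <<'E'
from h import *
s=capture("scene");t=capture("top")
cv2.imwrite("pics/s1.png",s["img"][:,:,::-1]);cv2.imwrite("pics/t1.png",t["img"][:,:,::-1])
np.set_printoptions(precision=1,suppress=True)
for n in ["carrier","knob_grip","yellow_squeeze","blue_squeeze","gate_bar","gate_hinge"]:
    a=mark_of(n,s)[:1];b=mark_of(n,t)[:1]
    print(n,[(np.round(q["point"]),round(q["confidence"],2)) for q in a+b], tri([(s,a[0]["point"]),(t,b[0]["point"])]) if a and b else "")
print(sense())
E
python3 a.py
```

```text
pics
carrier [(array([227., 347.]), 0.65), (array([237., 332.]), 0.8)] (array([ 426.2, -177.6,  -25.5]), [2.6, 2.6])
knob_grip [(array([174., 374.]), 0.83), (array([232., 388.]), 0.58)] (array([ 442.3, -305. ,   80.6]), [2.0, 2.0])
yellow_squeeze [(array([181., 365.]), 0.87), (array([244., 363.]), 0.95)] (array([ 415.2, -228. ,  107.6]), [3.8, 3.8])
blue_squeeze [(array([240., 328.]), 0.42), (array([240., 336.]), 0.96)] (array([ 442.4, -175.4,  -81.3]), [31.3, 31.3])
gate_bar [(array([206., 331.]), 0.63), (array([238., 309.]), 0.82)] (array([425.3, -95.9,  93.2]), [0.1, 0.1])
gate_hinge [(array([224., 306.]), 0.59), (array([237., 309.]), 0.75)] (array([450.7, -81.7,  28.5]), [32.4, 32.4])
{'time_s': 0.7, 'joints': array([-1.6,  0.3,  1.5,  0. ,  1.3, -0.2]), 'dq': array([ 0.,  0., -0., -0.,  0., -0.]), 'tau': array([ -0. , -41.2, -26. ,  -0. ,   0. ,   0. ]), 'eef_pos': array([ 121.6, -510.7,  250.3]), 'ee_rot': array([0. , 1. , 0.1, 0. ]), 'force': array([-0.5, -1.3,  0.1]), 'wrist_torque': array([ 0. , -0.1,  0. ]), 'grip_force': 0.0, 'grip_width': 0.9988202813479021}
```

View pics/s1.png

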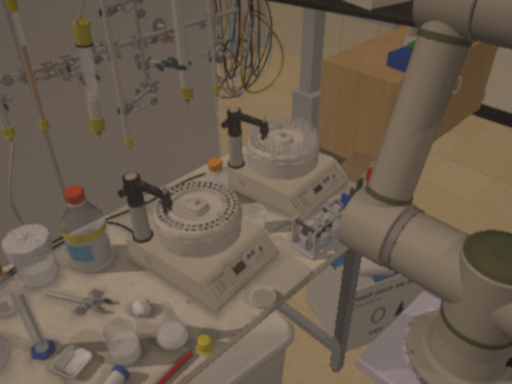

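View pics/t1.png

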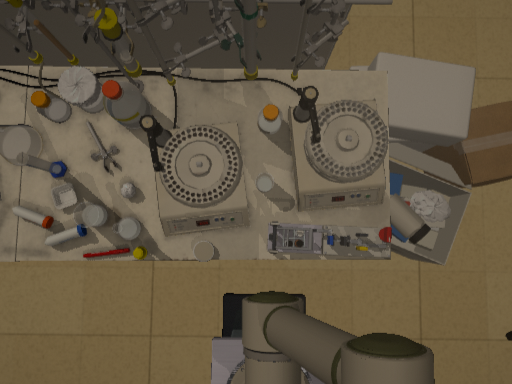

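```bash
cat > b.py <<'E'
from h import *
np.set_printoptions(precision=3,suppress=True)
t=capture("top");w=capture("wrist")
for n,z in [("knob_grip",85),("yellow_squeeze",90),("blue_squeeze",90),("gate_bar",76)]:
    print(n,atz(t,mark_of(n,t)[0]["point"],z))
for p,z in [((238,270),49),((250,270),49),((224,270),49),((250,390),49),((210,340),80)]: print(p,atz(t,p,z))
R=np.array(w["R"]);print("cam pos",-R.T@w["t"],"axes rows",R, w["intrinsics"]);print(sense()["ee_rot"],sense()["eef_pos"],sense()["joints"])
E
python3 b.py
```

```text
knob_grip [ 437.151 -300.66    85.   ]
yellow_squeeze [ 409.372 -237.162   90.   ]
blue_squeeze [ 423.424 -166.195   90.   ]
gate_bar [423.523 -92.637  76.   ]
(238, 270) [424.455   4.06   49.   ]
(250, 270) [392.52    3.771  49.   ]
(224, 270) [461.934   4.4    49.   ]
(250, 390) [ 396.45 -318.16   49.  ]
(210, 340) [ 500.542 -178.567   80.   ]
cam pos [ 195.22  -493.293  372.702] axes rows [[ 0.233 -0.973  0.001]
 [-0.929 -0.222  0.294]
 [-0.286 -0.069 -0.956]] [[319.932   0.    253.187]
 [  0.    319.932 188.486]
 [  0.      0.      1.   ]]
[0.    0.993 0.117 0.   ] [ 121.61  -510.733  250.291] [-1.56   0.313  1.498  0.     1.331 -0.223]
```

>>> {"op": "jog_arm", "data": {
  "series": ".928 -.679 -.025 0 0 .149 1;.928 -.679 -.025 0 0 .149 1;.928 -.679 -.025 0 0 .149 1;.928 -.679 -.025 0 0 .149 1;.928 -.679 -.025 0 0 .149 1;.928 -.679 -.025 0 0 .149 1;.928 -.679 -.025 0 0 .149 1;.928 -.679 -.025 0 0 .149 1;.928 -.679 -.025 0 0 .149 1;.928 -.679 -.025 0 0 .149 1;.928 -.679 -.025 0 0 .149 1;.928 -.679 -.025 0 0 .149 1"
}}

```text
time_s: 2.5
eef_pos: [419.5, -161.1, 260.3]
ee_rot: [0.0, 1.0, -0.001, 0.0]
force: [0.2, -0.7, -0.2]
grip_width: 1.002
grip_force: 0.0
```

```bash
cat > c.py <<'E'
from h import *
np.set_printoptions(precision=3,suppress=True)
w=capture("wrist");s=capture("scene");t=capture("top")
cv2.imwrite("pics/w1.png",cv2.resize(w["img"][:,:,::-1],(800,600)))
import pickle;pickle.dump((w,s,t),open("v1.pkl","wb"))
for n in ["carrier","knob_grip","yellow_squeeze","blue_squeeze","gate_bar","gate_hinge"]:
    o=[]
    for c in (w,s,t):
        m=mark_of(n,c)[:1]
        print(n,[(np.round(q["point"],1),round(q["confidence"],2)) for q in m])
        if m and m[0]["confidence"]>.6:o.append((c,m[0]["point"]))
    if len(o)>1:print(tri(o))
S=sense();print(S["eef_pos"],S["ee_rot"],S["time_s"],S["joints"])
E
python3 c.py
```

```text
carrier [(array([151.5, 262.4]), 0.84)]
carrier [(array([235.4, 321.9]), 0.71)]
carrier [(array([236.1, 331.5]), 0.94)]
(array([ 438.876, -160.445,  -47.352]), [26.8, 44.5, 19.6])
knob_grip [(array([150.1, 402.2]), 0.97)]
knob_grip [(array([195.3, 350.6]), 0.39)]
knob_grip []
yellow_squeeze [(array([168.6, 332.9]), 0.79)]
yellow_squeeze []
yellow_squeeze [(array([239., 334.]), 0.66)]
(array([ 437.113, -178.033,  181.712]), [35.5, 35.5])
blue_squeeze [(array([167.4, 263. ]), 0.62)]
blue_squeeze [(array([197.9, 347.4]), 0.95)]
blue_squeeze [(array([238.4, 336.9]), 0.92)]
(array([ 425.709, -169.55 ,   79.229]), [2.9, 2.9, 0.6])
gate_bar [(array([165.1, 189.9]), 0.79)]
gate_bar [(array([206.4, 330.2]), 0.91)]
gate_bar [(array([238., 310.]), 0.65)]
(array([427.997, -99.413,  87.215]), [2.3, 2.7, 1.8])
gate_hinge [(array([160.6,  97.8]), 0.73)]
gate_hinge [(array([225.7, 304.9]), 0.82)]
gate_hinge [(array([234. , 276.1]), 0.73)]
(array([433.397,  -9.359,  75.986]), [4.1, 2.9, 2.6])
[ 419.806 -160.518  260.305] [ 0.  1. -0.  0.] 3.55 [-0.627  0.137  1.693  0.     1.312  0.944]
```

View pics/w1.png

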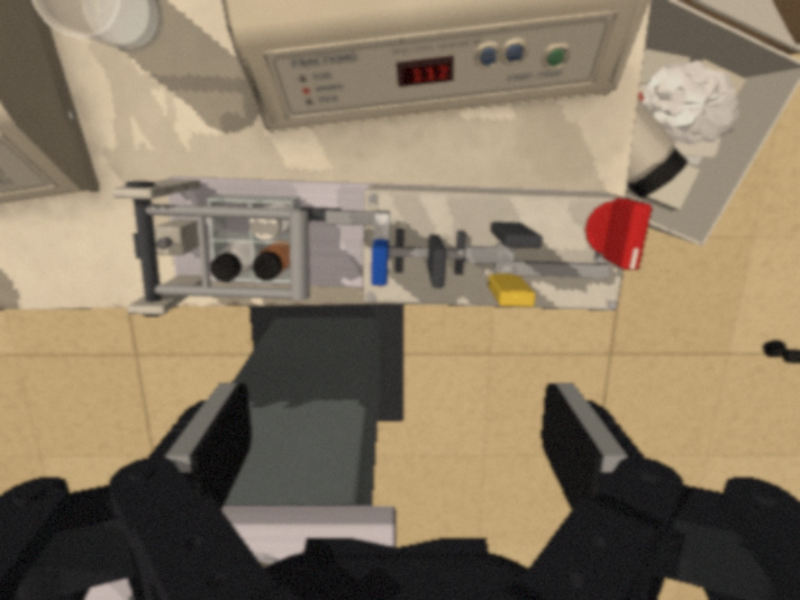

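```bash
cat > fit.py <<'E'
from h import *
from scipy.optimize import least_squares
P={"knob_grip":(22,-132,85),"yellow_squeeze":(0,-66,90),"blue_squeeze":(0,0,90),"gate_bar":(0,68,76),"gate_hinge":(0,163,76)}
def W(v,p):
    c,s=np.cos(v[2]),np.sin(v[2]);return np.array([v[0]+c*p[0]-s*p[1],v[1]+s*p[0]+c*p[1],p[2]+v[3]])
def proj(c,X):
    q=np.array(c["intrinsics"])@(np.array(c["R"])@X+np.array(c["t"]));return np.array([q[1],q[0]])/q[2]
def fit(obs,z=False):
    def f(v):
        v=np.append(v,0) if len(v)==3 else v
        return np.concatenate([(proj(c,W(v,P[n]))-m)*w for n,c,m,w in obs])
    r=least_squares(f,[424,-166,0]+([0] if z else []),loss="soft_l1",f_scale=1.5,x_scale=[10,10,.05]+([10] if z else []))
    v=r.x if z else np.append(r.x,0)
    return v,[(n,np.round(proj(c,W(v,P[n]))-m,1)) for n,c,m,w in obs]
def marks(cs):
    return [(n,c,m["point"],m["confidence"]*k) for n in P for c,k in cs for m in mark_of(n,c)[:1] if m["confidence"]>.5]
E
cat > d.py <<'E'
from fit import *
w=capture("wrist");t=capture("top");s=capture("scene")
o=marks([(w,1),(t,1.),(s,1)])
for z in (0,1):
    v,r=fit(o,z);print(np.round(v,3));print(*r)
E
python3 d.py
```

```text
[ 4.23927e+02 -1.68800e+02 -3.10000e-02  0.00000e+00]
('knob_grip', array([0.5, 1.5])) ('knob_grip', array([-52.6, 119.2])) ('yellow_squeeze', array([ 0.7, -1.7])) ('blue_squeeze', array([-1.4, -1.5])) ('blue_squeeze', array([-1.3,  0. ])) ('blue_squeeze', array([-1.3, -0.5])) ('gate_bar', array([-0.9,  0.6])) ('gate_bar', array([1. , 2.8])) ('gate_bar', array([2.6, 1.3])) ('gate_hinge', array([ 2.5, -1.9])) ('gate_hinge', array([4.2, 2.5]))
[ 4.23971e+02 -1.68780e+02 -3.10000e-02  2.62000e-01]
('knob_grip', array([0.5, 1.6])) ('knob_grip', array([-52.6, 119.2])) ('yellow_squeeze', array([ 0.7, -1.7])) ('blue_squeeze', array([-1.4, -1.5])) ('blue_squeeze', array([-1.3,  0. ])) ('blue_squeeze', array([-1.4, -0.5])) ('gate_bar', array([-0.8,  0.5])) ('gate_bar', array([1. , 2.8])) ('gate_bar', array([2.5, 1.3])) ('gate_hinge', array([ 2.5, -1.9])) ('gate_hinge', array([4.1, 2.5]))
```

>>> {"op": "jog_arm", "data": {
  "series": ".055 .3525 .18 0 0 .04 1;.055 .3525 .18 0 0 .04 1;.055 .3525 .18 0 0 .04 1;.055 .3525 .18 0 0 .04 1;.055 .3525 .18 0 0 .04 1"
}}

```text
time_s: 5.08
eef_pos: [441.8, -300.9, 188.7]
ee_rot: [0.0, 1.0, -0.031, 0.0]
force: [-0.3, 0.0, -0.4]
grip_width: 0.998
grip_force: 0.0
```

```bash
cat > e.py <<'E'
from fit import *
import pickle,sys
w0=pickle.load(open("v1.pkl","rb"))[0]
w=capture("wrist");t=capture("top");s=capture("scene")
cv2.imwrite("pics/w2.png",w["img"][:,:,::-1])
o=marks([(w,1),(t,1.),(s,1)])
old=[("knob_grip",(150.1,402.2)),("yellow_squeeze",(168.6,332.9)),("blue_squeeze",(167.4,263)),("gate_bar",(165.1,189.9)),("gate_hinge",(160.6,97.8))]
o+=[(n,w0,np.array(m),.8) for n,m in old]
for z in (0,1):
    v,r=fit(o,z);print(np.round(v,3));print(*r)
for n,c,m,k in o:
    if c is w and n!="gate_hinge": print(n,m,tri([(w,m),(w0,dict(old)[n])]))
print("knob world",W(v,P["knob_grip"]))
hsv=cv2.cvtColor(w["img"],cv2.COLOR_RGB2HSV)
red=(((hsv[:,:,0]<8)|(hsv[:,:,0]>172))&(hsv[:,:,1]>150)&(hsv[:,:,2]>60)).astype(np.uint8)
c=max(cv2.findContours(red,0,2)[0],key=cv2.contourArea);print(cv2.minAreaRect(c))
S=sense();print(S["eef_pos"],S["ee_rot"],S["time_s"],S["joints"])
E
python3 e.py
```

```text
[ 4.24492e+02 -1.70137e+02 -3.10000e-02  0.00000e+00]
('knob_grip', array([-0.6,  2.1])) ('knob_grip', array([ 0.9, -1.2])) ('yellow_squeeze', array([ 0.4, -2. ])) ('yellow_squeeze', array([-2.5,  0.9])) ('blue_squeeze', array([1.9, 0.3])) ('blue_squeeze', array([-0.3,  4.1])) ('gate_bar', array([ 0.3, -1.1])) ('gate_bar', array([-3.3, 14.9])) ('gate_bar', array([ 3.5, -1.7])) ('gate_hinge', array([ 0. , -1.6])) ('gate_hinge', array([4.3, 1.4])) ('knob_grip', array([-1.4,  1.6])) ('yellow_squeeze', array([ 2.1, -0.4])) ('blue_squeeze', array([ 1.2, -0.6])) ('gate_bar', array([-1.8,  2.7])) ('gate_hinge', array([-0.2, -2.6]))
[ 4.24154e+02 -1.69917e+02 -3.10000e-02 -1.33900e+00]
('knob_grip', array([-0.6,  1.8])) ('knob_grip', array([ 1. , -1.5])) ('yellow_squeeze', array([ 0.1, -1.8])) ('yellow_squeeze', array([-2.4,  0.7])) ('blue_squeeze', array([1.6, 1. ])) ('blue_squeeze', array([-0.2,  3.9])) ('gate_bar', array([-0.1, -0. ])) ('gate_bar', array([-3.2, 14.8])) ('gate_bar', array([ 4. , -1.7])) ('gate_hinge', array([ 0.1, -1.7])) ('gate_hinge', array([4.8, 1.4])) ('knob_grip', arr
[... 208 characters left out ...]
8365, -301.30744313,   84.83658155]), [0.5, 0.5])
yellow_squeeze [227.5, 170.4] (array([ 423.17243333, -237.0517491 ,   88.70945136]), [1.0, 1.0])
blue_squeeze [228.5, 80.7] (array([ 426.00960109, -170.57536473,   90.47757309]), [0.2, 0.2])
gate_bar [225.2, 6.2] (array([423.92502973, -98.07671744,  70.11448934]), [0.5, 0.5])
knob world [ 442.00199172 -302.54262274   83.66116463]
((249.97943115234375, 195.12442016601562), (41.351173400878906, 57.19430160522461), 23.428691864013672)
[ 441.74756725 -301.5241397   188.2671369 ] [-3.73148590e-05  9.99502547e-01 -3.15381746e-02 -1.53396870e-05] 5.975 [-8.18144588e-01  3.90023413e-01  1.55799137e+00  3.33304373e-05
  1.19365238e+00  8.15726273e-01]
```

View pics/w2.png

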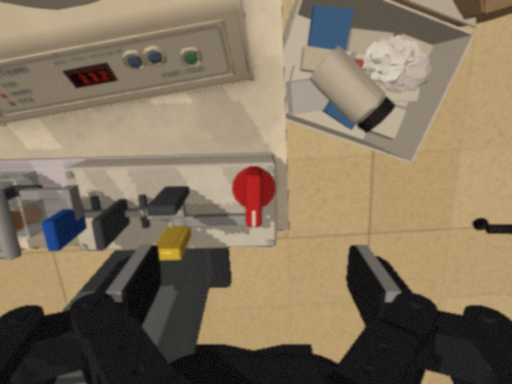

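>>> {"op": "jog_arm", "data": {
  "series": "0 .001 .08 0 0 0 .15;0 .001 .08 0 0 0 .15;0 .001 .08 0 0 0 .15;0 .001 .08 0 0 0 .15;0 .001 .24 0 0 0 .15;0 .001 .24 0 0 0 .15;0 .001 .24 0 0 0 .15;0 .001 .24 0 0 0 -1;0 .001 .24 0 0 0 -1;0 .001 .24 0 0 0 -1;0 .001 .24 0 0 0 -1",
  "grip_force": 25
}}

```text
time_s: 7.35
eef_pos: [442.3, -301.4, 93.7]
ee_rot: [-0.0, 1.0, -0.032, 0.001]
force: [0.1, 6.7, 9.0]
grip_width: 0.13
grip_force: 27.6
```

>>> {"op": "jog_arm", "data": {
  "series": "0 0 0 0 0 .1 -1;0 0 0 0 0 .2 -1;0 0 0 0 0 .3 -1;0 0 0 0 0 .4 -1;0 0 0 0 0 .5 -1;0 0 0 0 0 .6 -1;0 0 0 0 0 .7 -1;0 0 0 0 0 .8 -1;0 0 0 0 0 .88 -1;0 0 0 0 0 .95 -1;0 0 0 0 0 .98 -1;0 0 0 0 0 1 -1;0 0 0 0 0 1 -1;0 0 0 0 0 1 -1"
}}

```text
time_s: 9.1
eef_pos: [440.9, -302.4, 93.8]
ee_rot: [-0.001, -0.685, 0.728, 0.0]
force: [-9.1, -0.6, 11.3]
grip_width: 0.134
grip_force: 33.1
```

```bash
python3 -c "
from rig import *
S=sense();print(S)"
```

```text
{'time_s': 9.1, 'joints': array([-0.81931314,  0.50970321,  1.65367983, -0.00304833,  0.97857604,
        2.38484708]), 'dq': array([-0.00240646,  0.00093421,  0.00018348, -0.0009232 , -0.00042134,
        0.00014071]), 'tau': array([  2.15222843, -40.71356535, -21.26746953,   1.84009284,
        -1.72201384,   0.72104272]), 'eef_pos': array([ 440.92609323, -302.42450474,   93.75430399]), 'ee_rot': array([-1.26396193e-03, -6.85262914e-01,  7.28294657e-01,  1.86540971e-04]), 'force': array([-9.13802731, -0.55237993, 11.29812264]), 'wrist_torque': array([0.1058861 , 1.66645589, 0.73020712]), 'grip_force': 33.08738261461258, 'grip_width': 0.1344276144977628}
```

>>> {"op": "jog_arm", "data": {
  "series": "0 0 0 0 0 .981 .2;0 0 0 0 0 -.01 .4;0 0 0 0 0 -.019 .5;0 0 -.1 0 0 -.019 .55;0 0 -.1 0 0 -.019 .55;-.164 .046 -.1 0 0 -.019 .55;-.164 .046 -.1 0 0 -.019 .55;-.164 .046 -.1 0 0 -.019 .55;-.164 .046 -.1 0 0 -.019 .55"
}}

```text
time_s: 10.22
eef_pos: [427.7, -236.2, 132.2]
ee_rot: [-0.0, -0.695, 0.719, -0.0]
force: [0.7, -0.0, -0.1]
grip_width: 0.775
grip_force: 0.0
```

```bash
cat > f.py <<'E'
from fit import *
w=capture("wrist");s=capture("scene")
a=cv2.resize(w["img"][:,:,::-1],(800,600));cv2.imwrite("pics/w3.png",a)
S=sense();q=S["ee_rot"];print(S["eef_pos"],2*np.arctan2(q[2],q[1]),S["joints"],S["grip_width"])
for n in ["knob_grip","yellow_squeeze","blue_squeeze"]:
    print(n,[m["point"] for m in mark_of(n,w)[:1]],proj(w,W([423.2,-169.2,-.031,0],P[n])))
E
python3 f.py
```

```text
[ 427.6380067  -236.07870327  132.14673872] 4.678035894756344 [-7.44791959e-01  3.66174642e-01  1.75977864e+00 -5.37064001e-05
  1.01548129e+00  2.43118209e+00] 0.7755314582056969
knob_grip [[112.3, 225.5]] [110.57102647 223.91508756]
yellow_squeeze [[231.1, 267.3]] [231.73465246 265.72070726]
blue_squeeze [[326.6, 268.0]] [328.87709214 264.74894802]
```

View pics/w3.png

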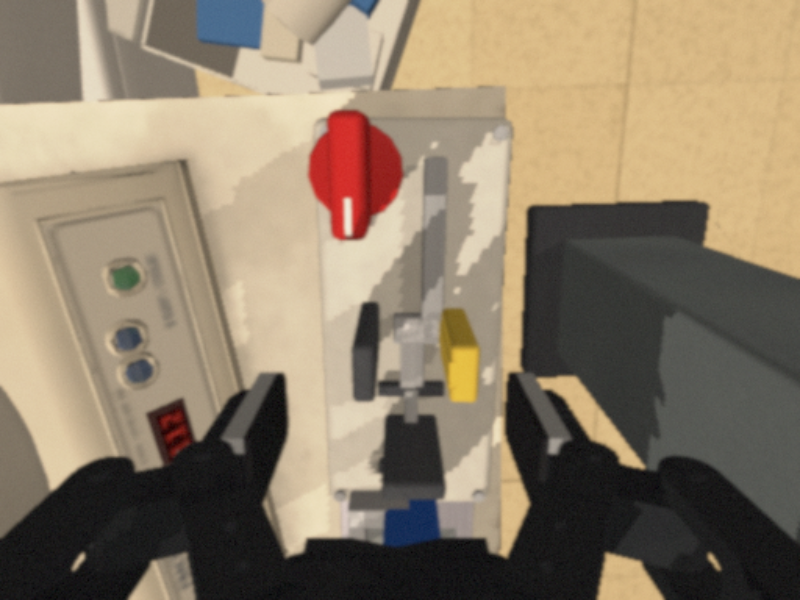

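>>> {"op": "jog_arm", "data": {
  "series": "0 0 .1 0 0 0 .55;0 0 .1 0 0 0 .55;0 0 .1 0 0 0 .3;0 0 .1 0 0 0 0;0 0 .1 0 0 0 -.3;0 0 .1 0 0 0 -1;0 0 .1 0 0 0 -1;0 0 .1 0 0 0 -1;0 0 .1 0 0 0 -1",
  "grip_force": 30
}}

```text
time_s: 11.6
eef_pos: [427.4, -235.6, 93.4]
ee_rot: [-0.0, -0.695, 0.719, -0.0]
force: [-4.4, 1.0, 8.5]
grip_width: 0.361
grip_force: 30.2
```

>>> {"op": "jog_arm", "data": {
  "series": "0 0 .0 0 0 0 .1;0 0 .0 0 0 0 .27;0 0 0 0 0 0 .27;0 0 -.125 0 0 0 .27;0 0 -.125 0 0 -.1 .27;-.1665 .0165 -.125 0 0 -.2 .27;-.1665 .0165 -.125 0 0 -.3 .27;-.1665 .0165 -.125 0 0 -.4 .27;-.1665 .0165 -.125 0 0 -.5 .27;-.1665 .0165 -.125 0 0 -.6 .27;-.1665 .0165 -.125 0 0 -.7 .27;-.1665 .0165 -.125 0 0 -.8 .27;-.1665 .0165 -.125 0 0 -.9 .27;-.1665 .0165 -.125 0 0 -1 .27;-.1665 .0165 -.125 0 0 -1 .27;-.1665 .0165 -.125 0 0 -1 .27"
}}

```text
time_s: 13.6
eef_pos: [423.2, -168.5, 142.3]
ee_rot: [-0.0, 1.0, -0.018, 0.0]
force: [0.3, 0.4, 0.7]
grip_width: 0.633
grip_force: 0.0
```

```bash
sed -i 's/w3.png/w4.png/;s/"blue_squeeze"/"blue_squeeze","gate_bar"/' f.py; python3 f.py
```

```text
[ 423.15113544 -168.51035452  142.29864641] -0.03518799008596234 [-6.37194627e-01  2.86286064e-01  1.84308206e+00  3.76657847e-05
  1.01217501e+00  9.68769727e-01] 0.6323013591734828
knob_grip [[183.6, 476.1]] [184.72386244 479.13905263]
yellow_squeeze [[223.8, 366.5]] [223.27152607 365.62169382]
blue_squeeze [[220.2, 253.5]] [223.73207524 254.00776469]
gate_bar [[217.1, 148.6]] [215.34639852 146.57765797]
```

View pics/w4.png

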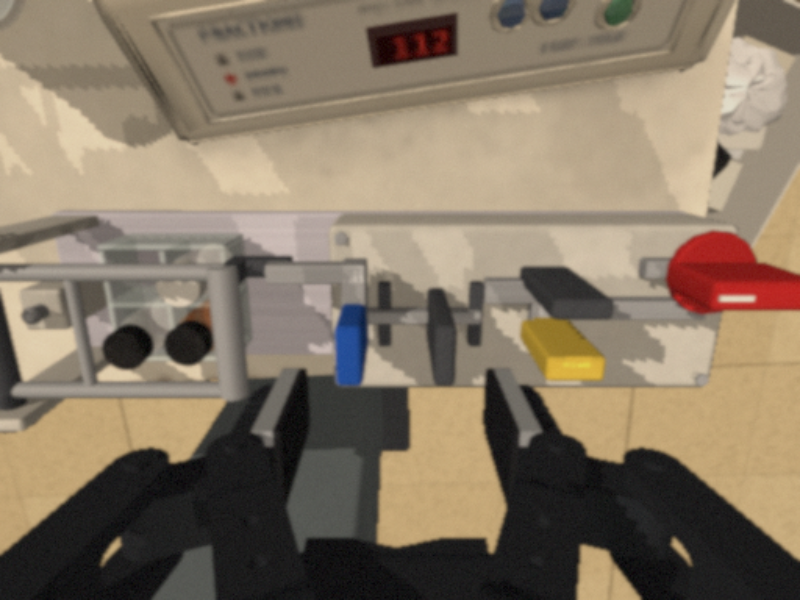

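>>> {"op": "jog_arm", "data": {
  "series": "0 .003 .122 0 0 0 .27;0 .003 .122 0 0 0 .27;0 .003 .122 0 0 0 .27;0 .0115 .122 0 0 0 .27;0 .0115 .122 0 0 0 .1;0 .0115 .122 0 0 0 -.1;0 .014 .122 0 0 0 -.2;0 .017 .122 0 0 0 -1;0 .017 .122 0 0 0 -1;0 .017 .122 0 0 0 -1;0 .017 .122 0 0 0 -1"
}}

```text
time_s: 15.28
eef_pos: [422.9, -174.6, 93.9]
ee_rot: [-0.001, 1.0, -0.017, -0.0]
force: [0.3, 7.8, 9.5]
grip_width: 0.362
grip_force: 29.8
```

>>> {"op": "jog_arm", "data": {
  "series": "0 0 0 0 0 0 .1;0 0 0 0 0 0 .2;0 0 0 0 0 0 .2;0 0 -.1125 0 0 0 .2;0 0 -.1125 0 0 0 .2;-.0014 -.1865 -.1125 0 0 0 -.06;-.0014 -.1865 -.1125 0 0 0 -.06;-.0014 -.1865 -.1125 0 0 0 -.06;-.0014 -.1865 -.1125 0 0 0 -.06"
}}

```text
time_s: 16.4
eef_pos: [424.9, -101.6, 138.3]
ee_rot: [0.0, 1.0, -0.017, -0.0]
force: [0.2, -0.5, -0.1]
grip_width: 0.466
grip_force: 0.0
```

```bash
sed -i 's/w4.png/w5.png/;s/"gate_bar"/"gate_bar","gate_hinge"/;s/423.2,-169.2/423.1,-168.8/' f.py; python3 f.py
```

```text
[ 424.86451385 -101.66694892  138.34872861] -0.034495182324504825 [-5.04264549e-01  2.55000927e-01  1.89868199e+00 -1.69172457e-04
  9.87927403e-01  1.10112008e+00] 0.471031920397694
knob_grip [[224.1, 366.3]] [186.614335   599.65296372]
yellow_squeeze [[223.5, 483.1]] [225.69466924 482.70192003]
blue_squeeze [[220.5, 366.4]] [225.93646353 368.81194535]
gate_bar [[218.0, 251.6]] [217.01478791 251.53974999]
gate_hinge [[215.2, 101.5]] [217.33812958  98.56724625]
```

View pics/w5.png

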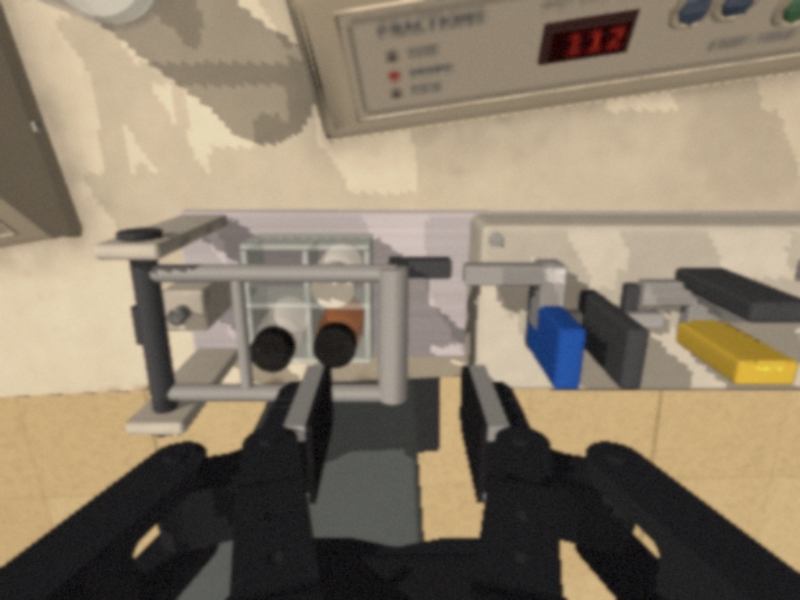

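>>> {"op": "jog_arm", "data": {
  "series": "0 0 .06 0 0 0 -.06;0 0 .131 0 0 0 -.06;0 0 .131 0 0 0 -.06;0 0 .131 0 0 0 -.4;0 0 .131 0 0 0 -1;0 0 .131 0 0 0 -1;0 0 .131 0 0 0 -1;0 0 .131 0 0 0 -1",
  "grip_force": 25
}}

```text
time_s: 17.75
eef_pos: [425.3, -100.4, 87.1]
ee_rot: [-0.0, 1.0, -0.017, 0.001]
force: [0.5, 5.9, 6.2]
grip_width: 0.125
grip_force: 26.2
```

>>> {"op": "jog_arm", "data": {
  "series": "0 -.003 -.0166 0 0 0 -1;0 -.005 -.0332 0 0 0 -1;0 -.0077 -.0495 0 0 0 -1;0 -.0118 -.0656 0 0 0 -1;0 -.0169 -.0815 0 0 0 -1;0 -.0232 -.0968 0 0 0 -1;0 -.0305 -.1118 0 0 0 -1;0 -.0388 -.1263 0 0 0 -1;0 -.048 -.14 0 0 0 -1;0 -.0583 -.153 0 0 0 -1"
}}

```text
time_s: 19.0
eef_pos: [426.2, -80.0, 149.1]
ee_rot: [0.003, 1.0, -0.016, 0.001]
force: [-5.0, -15.6, 8.9]
grip_width: 0.125
grip_force: 25.1
```

```bash
python3 -c "
from rig import *
S=sense();print(S['eef_pos'],S['force'],S['grip_force'],S['grip_width'])
from fit import *
s=capture('scene');w=capture('wrist')
for c in (w,):
  m=mark_of('gate_bar',c)[0];print(m['point'],m['confidence'])
  o,d=ray(c,m['point']);print(o+d*(425.2-o[0])/d[0])
"
```

```text
[426.23568946 -80.03674374 149.1305676 ] [ -5.03067499 -15.63170861   8.93100194] 25.06206840276718 0.12467588807261558
[252.8, 254.7] 0.93
[425.2        -80.59849055 130.6354728 ]
```

```bash
python3 -c "
from fit import *
w=capture('wrist');s=capture('scene')
cv2.imwrite('pics/w6.png',np.hstack([cv2.resize(w['img'][150:384,130:390,::-1],(400,360)),cv2.resize(s['img'][160:280,260:400,::-1],(400,360),interpolation=cv2.INTER_CUBIC)]))
for z in (131,135,139): print(z,proj(w,np.array([425.5,-80.5,z])))
print(sense()['eef_pos'],sense()['force'])
"
```

```text
131 [252.97340693 253.9378961 ]
135 [257.01972819 254.01630125]
139 [261.27337351 254.0987237 ]
[426.24527259 -79.94498088 149.21062874] [ -4.32008921 -16.38056906   9.36160219]
```

View pics/w6.png

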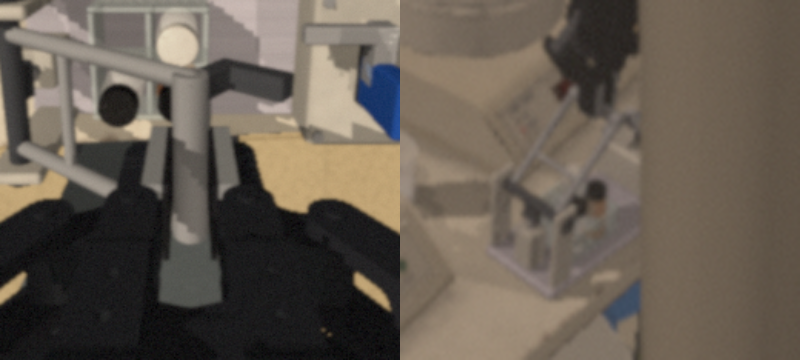

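>>> {"op": "jog_arm", "data": {
  "series": "0 -.0085 -.004 0 0 0 -1;0 -.0203 -.0158 0 0 0 -1;0 -.0328 -.0265 0 0 0 -1;0 -.046 -.0365 0 0 0 -1"
}}

```text
time_s: 19.75
eef_pos: [427.8, -63.0, 165.9]
ee_rot: [0.005, 1.0, -0.016, 0.003]
force: [-8.1, -22.1, 24.8]
grip_width: 0.128
grip_force: 26.6
```

```bash
cat > g.py <<'E'
from fit import *
S=sense();print(S['eef_pos'],S['force'],S['grip_force'],S['grip_width'],S['time_s'])
w=capture('wrist')
m=mark_of('gate_bar',w)[0];print(m['point'],m['confidence'])
o,d=ray(w,m['point']);print(o+d*(425.5-o[0])/d[0])
E
python3 g.py
```

```text
[427.82403727 -63.04818477 165.8876528 ] [ -8.11472799 -22.07748762  24.82645377] 26.615280210971832 0.1277646899885869 19.75
[254.9, 254.1] 0.74
[425.5        -63.79020712 146.50232173]
```

>>> {"op": "jog_arm", "data": {
  "series": "0 .002 -.011 0 0 0 -1;0 -.012 -.0203 0 0 0 -1;0 -.0265 -.0283 0 0 0 -1;0 -.0415 -.0355 0 0 0 -1"
}}

```text
time_s: 20.35
eef_pos: [428.3, -43.7, 178.2]
ee_rot: [0.002, 1.0, -0.017, 0.003]
force: [4.3, -7.3, 6.3]
grip_width: 0.122
grip_force: 25.6
```

```bash
python3 g.py
```

```text
[428.27198413 -43.71003194 178.24787921] [ 4.34210988 -7.30382128  6.29989142] 25.641128718852997 0.12240429236076805 20.35
[253.1, 253.6] 0.86
[425.5        -44.11578474 156.1736323 ]
```

>>> {"op": "jog_arm", "data": {
  "series": "0 -.0155 -.006 0 0 0 -1;0 -.0313 -.011 0 0 0 -1;0 -.0475 -.015 0 0 0 -1;0 -.0615 -.0175 0 0 0 -1;0 -.0615 -.0175 0 0 0 -1;0 -.0615 -.0175 0 0 0 -1"
}}

```text
time_s: 21.2
eef_pos: [428.9, -18.6, 184.8]
ee_rot: [0.001, 1.0, -0.017, 0.002]
force: [4.3, -3.5, 4.8]
grip_width: 0.122
grip_force: 25.9
```

```bash
python3 g.py; python3 -c "
from fit import *
w=capture('wrist');s=capture('scene')
cv2.imwrite('pics/w7.png',np.hstack([cv2.resize(w['img'][:,:,::-1],(400,360)),cv2.resize(s['img'][160:280,260:400,::-1],(400,360),interpolation=cv2.INTER_CUBIC)]))"
```

```text
[428.88082951 -18.56062989 184.82823229] [ 4.29882301 -3.52385044  4.75921013] 25.913055539131165 0.12191482393757554 21.2
[255.1, 253.1] 0.83
[425.5        -18.64691112 163.72881134]
```

View pics/w7.png

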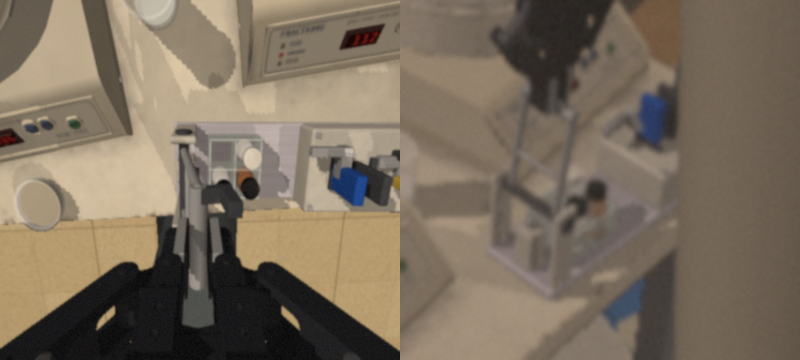

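```bash
python3 -c "
from rig import *
print(finish_job())"
```

```text
the job is handed in; nothing more can be done
None
```

I handed the job in at 21.2 s: the knob is at its stop, the yellow then the blue catch are fully squeezed, and the fingers hold the gate steady at about 1.43 rad of its 1.5 rad stop; the last picture shows the vials upright.

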